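# Uncover the lens gauge window and wind the pointer to the index

### The job

On the bench lens gauge, swing the flat steel cover sideways about its pivot screw as far as it will go, so that the reading window is completely clear. Only then wind the hand crank until the black pointer in the window is in line with the tip of the small index arrow on the window's lower edge. Leave the lens case, the trial lens and the dropper bottle as they stand, and let go of the gauge at the end.

Things in the scene. Friction and masses are not known exactly. Their poses are not given: they have to be found in the camera images.
- gauge: Bench lens gauge, fixed, on a base plate 200 x 310 x 18 mm, set askew so that its front (-x side) faces the robot's left. Origin on the worktop under the plate, z up; plate x -105..95, y -155..155 mm. White housing at y -135..15 with a front panel sloping 35 degrees from level, from (-70, y, 35) up to (45, y, 115) mm: outward normal (-0.574, 0, 0.819), up-slope (0.819, 0, 0.574). Crank at +y.
- lamp_head (a point): Front lower edge of the lamp head, a fixed block overhanging the panel's upper part (gauge frame: x 20..94, y -115..-5, z 225..261 mm). A hand pointing straight down on the cover's knob meets it; one leaning out to the gauge's front by about 35 degrees (fingers along the panel's inward normal), closing along the gauge's y, has about 35 mm to spare.
- cover_pivot (a point): Middle of the pivot screw of the cover, 5 mm off the panel, on the hinge axis, which is the panel's normal. The screw head is 22 mm across and ends 10 mm off the panel.
- cover_knob (a point): Mid-height of the black round knob at the free end of the cover: 16 mm across, 66 mm from the hinge axis; the point lies 18 mm off the panel, the knob runs from 6.5 to 27.5 mm off the panel along its normal. It does not spin of itself but can turn between the pads.
- cover (a joint): Swing of the flat steel cover (3 mm thick, blade 36 x 62 mm, top 6.5 mm off the panel) about the pivot screw, rad. 0: shut, knob straight up-slope of the pivot; grows clockwise as seen looking at the panel: the knob goes to the gauge's -y (right), then down; 1.75: stop, fully open. Needs about 1 N at the knob, stays where left.
- window (a point): Middle of the reading window in the panel, in the panel's surface: 50 mm along y, 22 mm along the slope. Behind it a white scale with a black pointer.
- pointer_tip (a point): Lower end of the black pointer (2 mm wide) in the window, given in the plane of the panel; it moves along the gauge's y only.
- index_tip (a point): Tip of the small dark steel index arrow, 10 mm wide, clipped on the window's lower edge; its place along the gauge's y differs from time to time; axes as the gauge's. The pointer is in line when both have the same y in the gauge's frame. The cover hides it while shut.
- crank (a joint): Turn of the hand crank, rad, growing clockwise as seen from above, 0 to 17.3. Each full turn clockwise moves the pointer 16 mm towards the gauge's -y (right). Needs about 1.5 N at the grip, stays where it is left. The pointer always starts left of the index.
- crank_axis (a point): Point on the crank's upright axis, at the height of crank_grip.
- crank_grip (a point): Middle of the upright black crank grip, 18 mm across, 38 mm tall (its top 19 mm above this point, 104 mm over the worktop), 33 mm from the axis; it spins freely on its pin. The steel disc below it is 88 mm across, its top at 64 mm, its hub nut to 69 mm.
- lens_case: Bystander: flat two-lid contact lens case, 36 x 72 x 18 mm, loose, to the right of the gauge. Origin: centre of its underside.
- trial_lens: Bystander: black-rimmed trial lens with a short handle, 39 x 54 x 6 mm, loose, to the right. Origin: centre of its underside.
- dropper: Bystander: small dropper bottle, 25 mm across, 84 mm tall, loose, standing to the right. Origin: centre of its underside.

How it is judged:
By the outcome, as a careful person would: the job done as asked, in the order asked, and still so for the second after the job is handed in, with the robot touching nothing.
It also fails if it takes over 64 s, if anything falls off the work surface, if the arm or the gripper's body presses on something with over 40 N, if the wrist force passes 120 N, or if a joint passes its speed limit or range.

### The arm

A 6-joint arm with a two-finger parallel gripper is mounted at the origin on a cart in front of the work surface, level with it; the furniture and walls round the work are solid. World frame = base frame: x ahead of the robot, y to its left, z up, the work surface at z = 0. Lengths are in m, angles in rad, forces in N, time in s.
With the tool pointing down it reaches from about 0.35 to 0.85 m from the base axis. Payload 8.1 kg.
Tool frame: the origin (TCP) lies on the centre line of the jaws, within the pads' length; the fingertips stand robot.tip_extent ahead of it and the grasp point (between the pads) lies 11 mm behind it (robot.tip_extent is the distance from the TCP to the fingertips, in m); y points along the fingers, z is the direction in which the jaws open and shut, and the axes are right-handed (so a half turn about y gives the same grasp; the last joint's range is limited). The gripper opens to 93 mm and grips with 3 to 60 N. Pads are 15 mm wide; open, the fingers measure 128 mm over their backs; the gripper's body (75 mm by 188 mm) begins 65 mm behind the grasp point.
Start: joints at [1.162, 0.13, 1.488, -0, 1.523, -0.085], TCP at [0.191, 0.569, 0.227] pointing down, gripper open.
Joint ranges: [-2.96, 2.96], [-0.89, 2.26], [0.02, 2.5], [-1.34, 4.48], [0, 2.73], [-2.66, 2.66]. Speed limits (rad/s): [2.39, 2.39, 2.79, 3.14, 3.14, 3.14].

### API

Orientations are given as a rotation vector (axis times angle).
In Python, from plant import monitor, optics, robot gives the robot as it stands.
- The arm moves only by the shell command python3 -m inch 'ROWS' [OPENING] [FORCE]. ROWS is JSON, a list that holds one entry, the list of rows, each a list of 6 numbers: the shift along the tool's x, y, z in mm, then the turn, a rotation vector about the tool's x, y, z in rad. A call has 1 to 8 rows; each row shifts and turns the commanded pose from where the row before left it, along the tool's axes as they then stand; what a row does not reach is not made up. A row lasts 1/8 s, in which the tool goes at most 62.5 mm and 10.7 degrees, less where a joint would pass 70% of its speed; a pose out of reach is approached as far as the arm can. A call is refused whole if a number of a shift passes 62.5 or a number of a turn 0.188, either way. A call with a gripper value outside its range is refused whole. OPENING is the finger opening in mm, from 0 to 93, set as the call begins (- or left out, the last holds). The fingers move at their own pace and stop on an object; FORCE is the grip in N (left out, the last holds). Time passes only in rows, so rows that do not move let the fingers close. It gives the time, the measured TCP pose, the force and the opening at its end, in the units of the state.
- monitor.read_state(): the state, without advancing time (a new reading comes with each control period).
- optics.read_camera(name): name is "scene" or "top" or "wrist"; returns a dict with "image" (400x640x3 uint8, blue, green, red), "fx", "fy", "cx", "cy" (pixels), "k1" (the pictures are not rectified: a ray, as slopes to the right and down, at radius r is drawn at 1 + k1 r^2 times it, then the intrinsics apply), "rvec" (rotation vector, rad) and "tvec" (3), from world to camera coordinates, as OpenCV has them. Camera axes: x right, y down, z forward; pixel columns grow to the right and rows downward; lengths in m; the calibration is good to about 2 mm. A picture is of the moment at which its call begins. There is no depth.
- robot.close_job(): hands the job in, once; it reports no verdict.
The state is a dict: "t": time; "q": joint angles; "dq": joint speeds; "joint_torque": joint torques, N m; "tool_pos": TCP position; "orientation": TCP orientation; "force": force on the tool from outside, world axes, zero at the start; "wrist_torque": the same for the moment, N m; "opening": finger opening in m.
Only numpy, scipy, OpenCV 4.12 (cv2) and the standard library are available. Lean on these libraries where they do the work, as an engineer would, in place of code of your own. Each camera call takes 0.05 s, during which the arm holds its last target.

## Working session

There is one attempt and no reset: what is moved stays moved. The work goes in short steps, Python scripts to look and compute and a shell command to move; the robot and the scene stay as the last step left them, time stands still between calls to the robot, and variables do not carry over. Pictures are saved under pics/ and viewed, and the job is handed in when it is done.

```bash
ls; mkdir -p pics; python3 - <<'E'
from plant import monitor, optics, robot
import cv2
s=monitor.read_state(); print(s); print(robot.tip_extent)
for n in ["scene","top","wrist"]:
    d=optics.read_camera(n); cv2.imwrite(f"pics/{n}0.png",d["image"]); print(n,{k:v for k,v in d.items() if k!="image"})
E
```

```text
pics
{'t': 0.0, 'q': array([ 1.16162107e+00,  1.31186534e-01,  1.48930120e+00, -3.49120788e-05,
        1.52299288e+00, -8.53830747e-02]), 'dq': array([ 0.0017797 ,  0.00133281,  0.00050241, -0.00105422,  0.00102126,
       -0.00018829]), 'joint_torque': array([ 6.77250900e-04, -5.59826195e+01, -4.91769004e+01,  7.73149822e-02,
        3.48466937e-02, -1.40965631e-04]), 'tool_pos': array([0.19065276, 0.56830402, 0.22556025]), 'orientation': array([-1.55766144,  0.25450539, -0.25383003]), 'force': array([-0.39308082,  0.53944055,  0.39746026]), 'wrist_torque': array([ 0.00709762, -0.01907381,  0.01232409]), 'opening': 0.09283841423744398}
0.008
scene {'fx': 468.41617560961726, 'fy': 468.41617560961726, 'cx': 322.5080941637257, 'cy': 199.68566062965394, 'k1': -0.05871457021493846, 'rvec': array([ 2.03282001, -1.25706124,  0.55524594]), 'tvec': array([-0.35137286,  0.4218523 ,  0.93453712])}
top {'fx': 476.1159463379806, 'fy': 476.1159463379806, 'cx': 320.1707306815377, 'cy': 196.54895349607838, 'k1': -0.020465068249870624, 'rvec': array([ 2.13928992, -2.16552732,  0.1521965 ]), 'tvec': array([-0.08709357,  0.58321008,  1.23898487])}
wrist {'fx': 296.7821841530598, 'fy': 296.7821841530598, 'cx': 315.27107349023044, 'cy': 196.33569405078205, 'k1': -0.05603474331228949, 'rvec': array([-2.34584231, -1.68871041, -0.24899686]), 'tvec': array([-0.59853356, -0.0342629 ,  0.39141678])}
```

View pics/scene0.png

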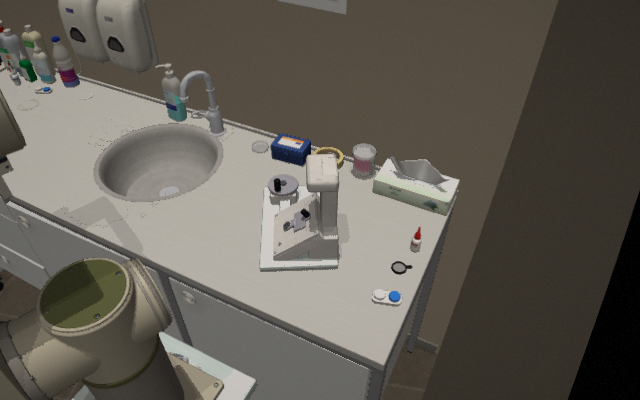

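View pics/top0.png

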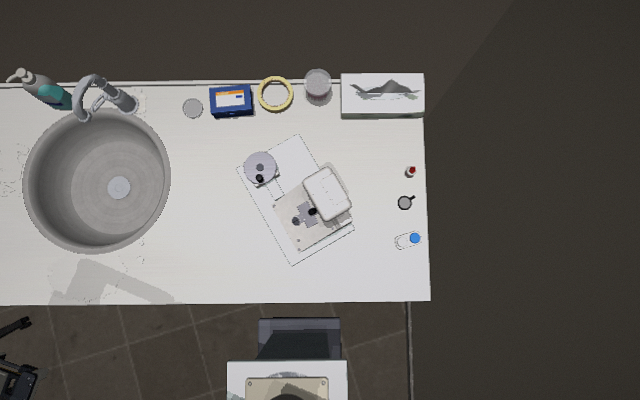

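View pics/wrist0.png

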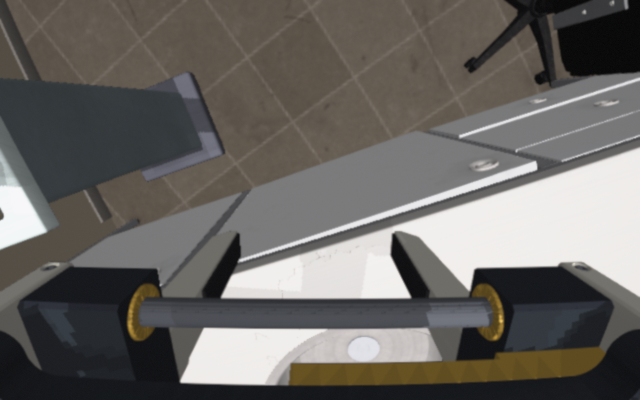

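```bash
cat > h.py <<'E'
import numpy as np, cv2
from scipy.spatial.transform import Rotation as R
from plant import monitor, optics, robot
def cam(n,save=None):
    d=optics.read_camera(n)
    if save: cv2.imwrite(f"pics/{save}.png",d["image"])
    return d
def dist(d): return np.array([d["k1"],0,0,0,0.])
def K(d): return np.array([[d["fx"],0,d["cx"]],[0,d["fy"],d["cy"]],[0,0,1.]])
def proj(d,P):
    return cv2.projectPoints(np.asarray(P,float).reshape(-1,1,3),d["rvec"],d["tvec"],K(d),dist(d))[0][:,0]
def ray(d,uv):
    n=cv2.undistortPoints(np.asarray(uv,float).reshape(-1,1,2),K(d),dist(d))[:,0]
    M=cv2.Rodrigues(np.asarray(d["rvec"]))[0]
    v=np.c_[n,np.ones(len(n))]@M; return -M.T@np.asarray(d["tvec"]).ravel(), v/np.linalg.norm(v,axis=1)[:,None]
def onplane(d,uv,n,p):  # plane through p with normal n
    c,v=ray(d,uv); n=np.asarray(n,float); return c+v*(((np.asarray(p)-c)@n)/(v@n))[:,None]
def onz(d,uv,z): return onplane(d,uv,[0,0,1],[0,0,z])
def crop(d,x0,y0,x1,y1,s,save):
    cv2.imwrite(f"pics/{save}.png",cv2.resize(d["image"][y0:y1,x0:x1],None,fx=s,fy=s,interpolation=cv2.INTER_CUBIC))
E
python3 - <<'E'
from h import *
t=dict(image=cv2.imread("pics/top0.png")); s=dict(image=cv2.imread("pics/scene0.png"))
crop(t,230,128,360,268,4,"topc"); crop(s,250,145,350,275,4.5,"scenec")
E
```

```text
(no output)
```

View pics/topc.png

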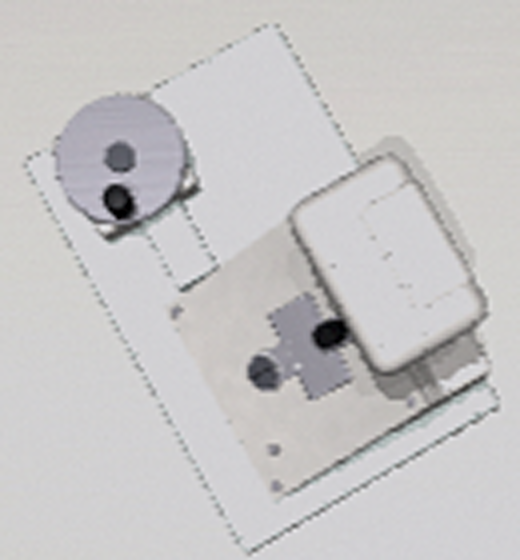

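View pics/scenec.png

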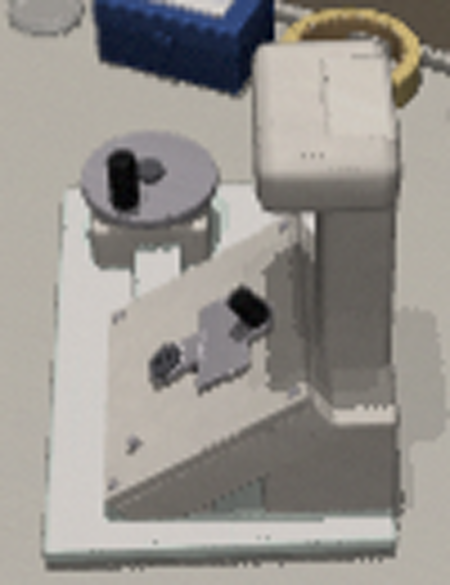

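```bash
cat > pose.py <<'E'
from h import *
from scipy.optimize import least_squares
np.set_printoptions(precision=4,suppress=True)
t=cam("top"); s=cam("scene")
def full(p,x0,y0,s): return (np.asarray(p,float)+.5)/s-.5+[x0,y0]
tc=full([(25,160),(275,25),(498,405),(248,550)],230,128,4)
W=onz(t,tc,.018); print(W)
# gauge corners: left=(-105,155), top=(95,155), right=(95,-155), bottom=(-105,-155)
G=np.array([(-.105,.155),(.095,.155),(.095,-.155),(-.105,-.155)])
print([np.linalg.norm(W[i]-W[(i+1)%4]) for i in range(4)])
def T(p,P):
    c,q=np.cos(p[2]),np.sin(p[2]); P=np.asarray(P,float)
    return np.c_[c*P[:,0]-q*P[:,1]+p[0], q*P[:,0]+c*P[:,1]+p[1], P[:,2]]
G3=np.c_[G,np.full(4,.018)]
# scene corners: plate bottom-left (front,-y) (45,555) ; bottom-right (395,555); upper left (67,185)
sc=full([(67,185),(395,548),(45,548)],250,145,4.5); Gs=G3[[0,2,3]]
f=lambda p: np.r_[(proj(t,T(p,G3))-tc).ravel(),(proj(s,T(p,Gs))-sc).ravel()]
ft=lambda p: (proj(t,T(p,G3))-tc).ravel()
for g in (ft,f):
    r=least_squares(g,[.45,0,-.5]); print(r.x,r.fun)
E
python3 pose.py
```

```text
[[ 0.6684  0.1371  0.018 ]
 [ 0.762  -0.0358  0.018 ]
 [ 0.4957 -0.1852  0.018 ]
 [ 0.4005 -0.0155  0.018 ]]
[np.float64(0.19660430318066505), np.float64(0.3054283923752729), np.float64(0.19458547386735012), np.float64(0.3083187185393292)]
[ 0.5842 -0.0292 -1.0594] [-0.4102  0.1466  0.1377 -1.3464  1.0052  0.0198 -0.7274  1.0639]
[ 0.5847 -0.0305 -1.0631] [ 0.1567 -0.2498  0.821  -1.5134  1.3447  0.0509 -0.5185  0.8573 -0.7656
  0.4538  0.0689 -1.6368 -1.2114  0.8919]
```

```bash
cat >> pose.py <<'E'
p=r.x
print("pose",p)
c,q=np.cos(p[2]),np.sin(p[2]); Rg=np.array([[c,-q,0],[q,c,0],[0,0,1.]]); og=np.array([p[0],p[1],0])
toG=lambda X:(X-og)@Rg
def tri(a,b):
    o1,v1=ray(t,[a]); o2,v2=ray(s,[b]); v1=v1[0];v2=v2[0]
    A=np.c_[v1,-v2]; k=np.linalg.lstsq(A,o2-o1,rcond=None)[0]
    x1=o1+k[0]*v1; x2=o2+k[1]*v2; return (x1+x2)/2,np.linalg.norm(x1-x2)
F=lambda u:full(u,230,128,4); S=lambda u:full(u,250,145,4.5)
nG=np.array([-.574,0,.819]); nW=Rg@nG
pan=lambda h: Rg@(np.array([-.070,0,.035])+nG*h)+og
for nm,a,b,h in [("pivot head",(263,372),(164,360),.010),("screw UL",(176,312),(118,317),.001),("screw LL",(276,486),(112,483),.001),("screw2",(273,450),(134,444),.001)]:
    X,e=tri(F(a),S(b)); print(nm,"tri G",toG(X)*1e3,e*1e3,"top",toG(onplane(t,[F(a)],nW,pan(h)))*1e3,"scene",toG(onplane(s,[S(b)],nW,pan(h)))*1e3)
for nm,a,b,z in [("knob top",(332,333),(242,298),None),("grip top",(117,196),(122,156),.104),("hub",(120,157),(153,171),.069)]:
    X,e=tri(F(a),S(b)); print(nm,"tri G",toG(X)*1e3,e*1e3, "W",X)
    if z: print(toG(onz(t,[F(a)],z))*1e3,toG(onz(s,[S(b)],z))*1e3)
    else: print("kn",toG(onplane(t,[F(a)],nW,pan(.0275)))*1e3)
E
python3 pose.py|tail -12
```

```text
0.4538  0.0689 -1.6368 -1.2114  0.8919]
pose [ 0.5847 -0.0305 -1.0631]
pivot head tri G [-34.4182 -59.7295  71.31  ] 1.6651562557708854 top [[-35.2492 -59.8089  71.5681]] scene [[-33.5065 -61.1019  72.7895]]
screw UL tri G [-64.8122   7.3471  40.7756] 2.4020795221432594 top [[-66.0525   7.5302  38.9879]] scene [[-63.6203   7.5027  40.6925]]
screw LL tri G [ -64.2152 -126.8998   42.5056] 1.2565989412958445 top [[ -64.9033 -126.8284   39.7933]] scene [[ -63.7522 -125.218    40.6001]]
screw2 tri G [ -52.9595 -105.7096   51.0015] 3.6456955927395893 top [[ -54.8398 -105.5816   46.8464]] scene [[ -51.2603 -104.127    49.3551]]
knob top tri G [ 13.2456 -65.3023 125.1068] 1.6212626042047493 W [ 0.5341 -0.0738  0.1251]
kn [[ 13.9574 -65.4896 127.4274]]
grip top tri G [-60.0113  81.6691 106.1783] 1.9104141515351198 W [0.6269 0.0617 0.1062]
[[-61.0093  82.0829 104.    ]] [[-59.2483  84.2901 104.    ]]
hub tri G [-44.8977 112.4946  66.6355] 5.025294149501128 W [0.6612 0.0635 0.0666]
[[-47.3842 111.7781  69.    ]] [[-42.2379 109.9235  69.    ]]
```

```bash
cat > g.py <<'E'
from h import *
np.set_printoptions(precision=4,suppress=True)
p=[0.5845,-0.030,-1.0615]
c,q=np.cos(p[2]),np.sin(p[2]); Rg=np.array([[c,-q,0],[q,c,0],[0,0,1.]]); og=np.array([p[0],p[1],0])
toG=lambda X:(np.asarray(X)-og)@Rg
toW=lambda X: np.asarray(X)@Rg.T+og
n=np.array([-.5736,0,.8192]); u=np.array([.8192,0,.5736]); yv=np.array([0,1.,0])
def panel(y,s,h): return np.array([-.070,0,.035])+yv*y+u*s+n*h   # gauge frame
def Rtool(ty,tz): # world from gauge-frame directions
    ty=Rg@np.asarray(ty,float); tz=Rg@np.asarray(tz,float); return np.c_[np.cross(ty,tz),ty,tz]
def st():
    s=monitor.read_state(); return s,R.from_rotvec(s["orientation"]).as_matrix()
def delta(Pw,Rt):
    s,M=st(); d=M.T@(Pw-s["tool_pos"])*1e3; return d,R.from_matrix(M.T@Rt).as_rotvec()
E
python3 - <<'E'
from g import *
s,M=st(); print(M); print([x for x in dir(robot) if x[0]!='_'])
K_=toW(panel(-.060,.116,.018)); print("knob W",K_)
for sg in (1,-1):
    Rt=Rtool(-n,sg*yv); d,r=delta(K_,Rt); print(sg,d,r,np.linalg.norm(r)); print(Rt)
    Rt=Rtool([0,0,-1],[sg,0,0]); d,r=delta(K_,Rt); print("crank",sg,d,r)
d=cam("wrist"); m=cv2.Rodrigues(d["rvec"])[0]; C=-m.T@d["tvec"]
print("cam in tool",M.T@(C-s["tool_pos"]),"axes in tool",M.T@m.T)
E
```

```text
[[ 0.948  -0.0002  0.3182]
 [-0.3182 -0.0004  0.948 ]
 [-0.     -1.     -0.0004]]
['IKError', 'close_job', 'tip_extent']
knob W [ 0.5393 -0.0721  0.1163]
1 [ 534.2392  110.2959 -496.6001] [-0.2248  0.7143 -0.5824] 0.9487057357759214
[[ 0.3994  0.2797  0.8731]
 [-0.7152 -0.5008  0.4876]
 [ 0.5736 -0.8192  0.    ]]
crank 1 [ 534.2392  110.2959 -496.6001] [0.0003 2.3085 0.0005]
-1 [ 534.2392  110.2959 -496.6001] [-0.7285 -2.311   0.2811] 2.4394085425072283
[[-0.3994  0.2797 -0.8731]
 [ 0.7152 -0.5008 -0.4876]
 [-0.5736 -0.8192  0.    ]]
crank -1 [ 534.2392  110.2959 -496.6001] [ 0.0004 -0.8331 -0.0002]
cam in tool [-0.0814 -0.1577 -0.0006] axes in tool [[-0.0006  0.9567  0.2912]
 [ 0.0002 -0.2912  0.9567]
 [ 1.      0.0006  0.    ]]
```

```bash
python3 -m inch '[[[0,0,0,-0.037,0.119,-0.097],[0,0,0,-0.037,0.119,-0.097],[0,0,0,-0.037,0.119,-0.097],[0,0,0,-0.037,0.119,-0.097],[0,0,0,-0.038,0.119,-0.097],[0,0,0,-0.038,0.119,-0.097]]]' 50 15
python3 - <<'E'
from g import *
Rt=Rtool(-n,yv)
for h in (.118,): print(*delta(toW(panel(-.062,.116,h)),Rt))
print(st()[0]["q"])
E
```

```text
t: 1.15
tool_pos: [0.1904, 0.5691, 0.227]
orientation: [-1.684, 0.387, -1.288]
force: [-0.0, -0.1, 0.2]
opening: 0.0504
[534.0069 409.9552  -8.1478] [-0.0006 -0.0041  0.0012]
[ 1.3888  0.6008  1.0274 -0.4106  1.9764  0.8093]
```

```bash
python3 -m inch '[[[44,34,-1,0,0,0],[44,34,-1,0,0,0],[44,34,-1,0,0,0],[44,34,-1,0,0,0],[44,34,0,0,0,0],[44,34,0,0,0,0],[44,34,0,0,0,0],[44,34,0,0,0,0]]]'
python3 -m inch '[[[45,34,-1,0,0,0],[45,34,-1,0,0,0],[45,34,-1,0,0,0],[20,15,0,0,0,0],[0,0,0,0,0,0]]]'
python3 - <<'E'
from g import *
Rt=Rtool(-n,yv)
for h in (.118,): print(*delta(toW(panel(-.062,.116,h)),Rt))
d=cam("wrist","w1"); s=st()[0]; print(s["q"],s["t"])
for P in [panel(-.060,.116,.0275),panel(-.060,.05,.010)]: print(proj(d,toW(P)))
E
```

```text
t: 2.15
tool_pos: [0.4048, 0.1775, 0.2052]
orientation: [-1.684, 0.387, -1.283]
force: [1.1, 0.7, 0.2]
opening: 0.0499
t: 2.78
tool_pos: [0.4962, 0.0065, 0.198]
orientation: [-1.684, 0.39, -1.285]
force: [0.1, -0.5, 0.6]
opening: 0.0496
[26.5853 18.3365 -2.595 ] [ 0.0009 -0.0032 -0.0014]
[ 0.3376 -0.2589  2.0366 -0.6243  1.3038 -0.0181] 2.825
[[315.1554 222.971 ]]
[[314.9714 151.9338]]
```

View pics/w1.png

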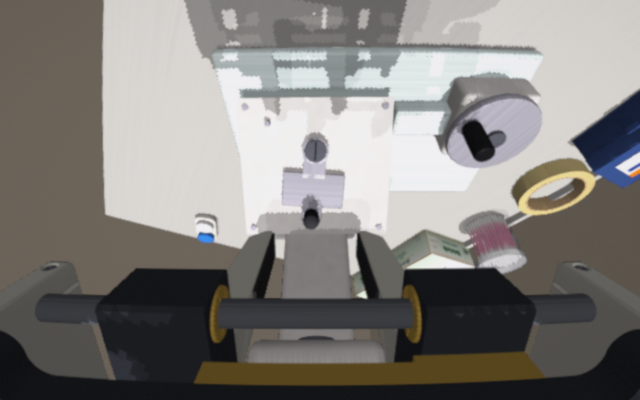

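```bash
python3 - <<'E'
from g import *
d=cam("wrist"); crop(d,200,80,560,250,2.2,"w1c")
nW=Rg@n
def onp(uv,h):
    X=toG(onplane(d,[uv],nW,toW(panel(0,0,h))))[0]; b=X-panel(0,0,h); return b[1]*1e3,b@u*1e3
print("knob",onp((311,217),.0275),"pivot",onp((315.5,150),.010))
E
```

```text
knob (np.float64(-63.60599686144116), np.float64(109.06598692121183)) pivot (np.float64(-59.16992411224693), np.float64(47.241976184059574))
```

View pics/w1c.png

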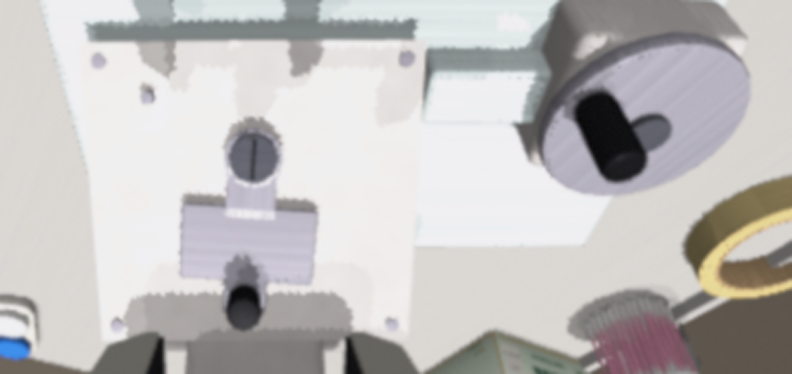

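```bash
python3 - <<'E'
from g import *
Rt=Rtool(-n,yv)
for h in (.060,.019): print(*delta(toW(panel(-.064,.1135,h)),Rt))
E
```

```text
[25.7326 77.203  -5.2904] [-0.0004 -0.001  -0.0018]
[ 25.8076 118.2051  -5.305 ] [-0.0004 -0.001  -0.0018]
```

```bash
python3 -m inch '[[[13,30,-3,0,0,0],[13,40,-2,0,0,0],[0,0,0,0,0,0]]]' 45
python3 - <<'E'
from g import *
Rt=Rtool(-n,yv)
print(*delta(toW(panel(-.064,.1135,.019)),Rt))
d=cam("wrist"); crop(d,180,120,440,320,3,"w2c"); s=st()[0]; print(s["q"],s["force"])
nW=Rg@n
print(proj(d,toW(panel(-.064,.1135,.0275))))
E
```

```text
t: 3.25
tool_pos: [0.5203, -0.0482, 0.1531]
orientation: [-1.688, 0.39, -1.28]
force: [-0.4, 0.0, -0.9]
opening: 0.045
[ 1.1707 46.3925  1.0204] [ 0.0026  0.0012 -0.0028]
[ 0.2002 -0.2002  2.0708 -0.6393  1.1511 -0.0769] [-0.9421 -0.7066  0.136 ]
[[317.2988 227.1737]]
```

View pics/w2c.png

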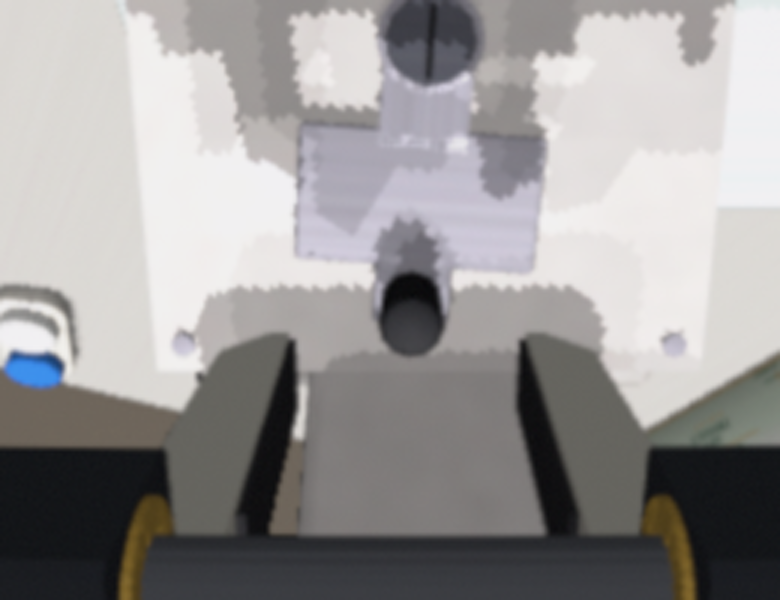

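```bash
python3 -m inch '[[[0,24,0.5,0,0,0],[0,22,0.5,0,0,0],[0,0,0,0,0,0]]]' 45
python3 -m inch '[[[0,0,0,0,0,0],[0,0,0,0,0,0],[0,0,0,0,0,0],[0,0,0,0,0,0]]]' 8 15
python3 - <<'E'
from g import *
Rt=Rtool(-n,yv)
s=st()[0];X=toG(s["tool_pos"])-panel(0,0,0); print("y,s,h",X[1],X@u,X@n)
d=cam("wrist"); crop(d,180,120,440,320,3,"w3c"); print(s["q"],s["force"],s["opening"])
E
```

```text
t: 3.68
tool_pos: [0.5348, -0.0695, 0.1171]
orientation: [-1.686, 0.388, -1.281]
force: [-0.1, -0.5, 0.9]
opening: 0.045
t: 4.18
tool_pos: [0.5357, -0.0702, 0.1183]
orientation: [-1.684, 0.387, -1.283]
force: [-1.4, 1.5, 2.8]
opening: 0.0158
y,s,h -0.06217640118333786 0.11441719381463722 0.021564489662540667
[ 0.1437 -0.1269  2.079  -0.6631  1.0515 -0.0672] [-1.4005  1.4602  2.7859] 0.015811878917679142
```

View pics/w3c.png

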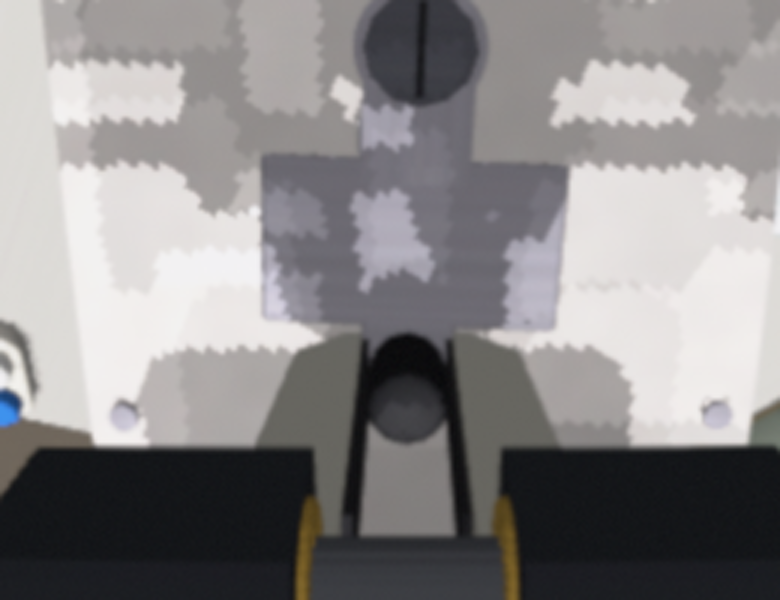

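```bash
python3 - <<'E'
import numpy as np
th=np.linspace(.06,1.80,16); 
for a,b in zip(th[:-1],th[1:]): print("%.2f"%b,"%.1f %.1f"%(66*(np.cos(b)-np.cos(a)),-66*(np.sin(b)-np.sin(a))))
E
```

```text
0.18 -0.9 -7.6
0.29 -1.8 -7.4
0.41 -2.6 -7.2
0.52 -3.4 -6.8
0.64 -4.2 -6.4
0.76 -4.9 -5.9
0.87 -5.6 -5.3
0.99 -6.1 -4.6
1.10 -6.6 -3.8
1.22 -7.0 -3.0
1.34 -7.3 -2.2
1.45 -7.5 -1.3
1.57 -7.6 -0.5
1.68 -7.6 0.4
1.80 -7.5 1.3
```

```bash
python3 -m inch '[[[-0.9,0,-7.6,0,0,0],[-1.8,0,-7.4,0,0,0],[-2.6,0,-7.2,0,0,0],[-3.4,0,-6.8,0,0,0],[-4.2,0,-6.4,0,0,0],[-4.9,0,-5.9,0,0,0],[-5.6,0,-5.3,0,0,0],[0,0,0,0,0,0]]]' 
python3 - <<'E'
from g import *
s,M=st();X=toG(s["tool_pos"])-panel(0,0,0); print("y,s,h",X[1],X@u,X@n)
d=cam("wrist"); crop(d,180,60,440,260,3,"w4c"); print(s["q"],s["force"],M.T@s["force"],s["opening"])
E
```

```text
t: 5.22
tool_pos: [0.4844, -0.0762, 0.1036]
orientation: [-1.686, 0.388, -1.282]
force: [-0.2, 2.5, 2.9]
opening: 0.0155
y,s,h -0.10990623371354645 0.08974120393038523 0.0208691424166383
[ 0.1472 -0.2594  2.2219 -0.6658  1.0471 -0.0585] [-0.2028  2.5091  2.9011] [-0.219  -3.6897  1.0449] 0.01547130314746252
```

View pics/w4c.png

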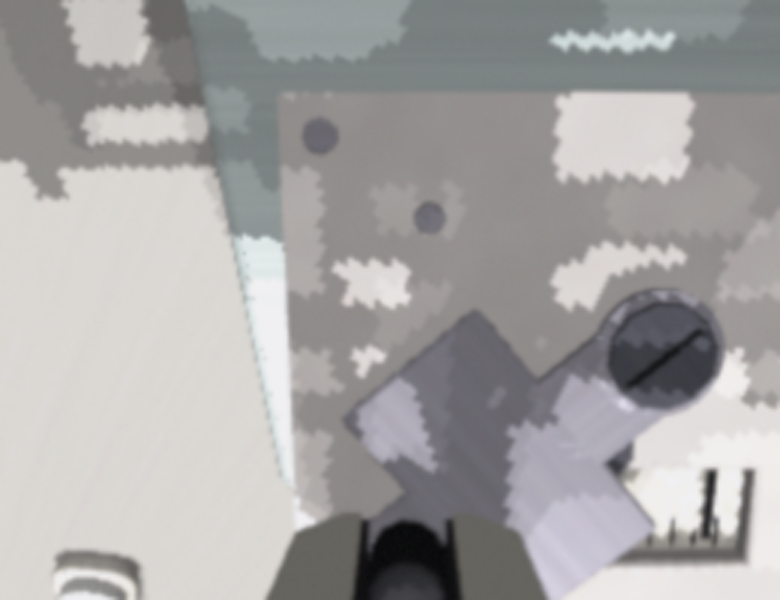

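```bash
python3 -m inch '[[[-6.1,0,-4.6,0,0,0],[-6.6,0,-3.8,0,0,0],[-7,0,-3,0,0,0],[-7.3,0,-2.2,0,0,0],[-7.5,0,-1.3,0,0,0],[-7.6,0,-0.5,0,0,0],[0,0,0,0,0,0]]]' 
python3 - <<'E'
from g import *
s,M=st();X=toG(s["tool_pos"])-panel(0,0,0); print("y,s,h",X[1],X@u,X@n)
print(s["force"],M.T@s["force"],s["opening"])
E
```

```text
t: 6.15
tool_pos: [0.4541, -0.0535, 0.0793]
orientation: [-1.687, 0.388, -1.281]
force: [-3.5, -1.0, 3.5]
opening: 0.0152
y,s,h -0.12536451454778594 0.047467562589468035 0.020809892873878293
[-3.4506 -1.0184  3.5012] [ 1.3481 -3.3221 -3.5141] 0.015185132985904574
```

```bash
python3 -m inch '[[[-5,0,0.3,0,0,0],[-5,0,0.6,0,0,0],[-3,0,0.5,0,0,0],[0,0,0,0,0,0]]]' 
python3 - <<'E'
from g import *
s,M=st();X=toG(s["tool_pos"])-panel(0,0,0); print("y,s,h",X[1],X@u,X@n)
d=cam("wrist"); crop(d,180,60,500,260,2.5,"w5c"); 
print(s["force"],M.T@s["force"],s["opening"])
E
```

```text
t: 6.65
tool_pos: [0.4493, -0.0442, 0.0716]
orientation: [-1.688, 0.391, -1.281]
force: [-9.4, -0.2, 5.4]
opening: 0.0153
y,s,h -0.12499662181794514 0.03450023662074297 0.020543802279306803
[-9.3669 -0.2459  5.3793] [-0.5    -6.8721 -8.3223] 0.015340385563225123
```

View pics/w5c.png

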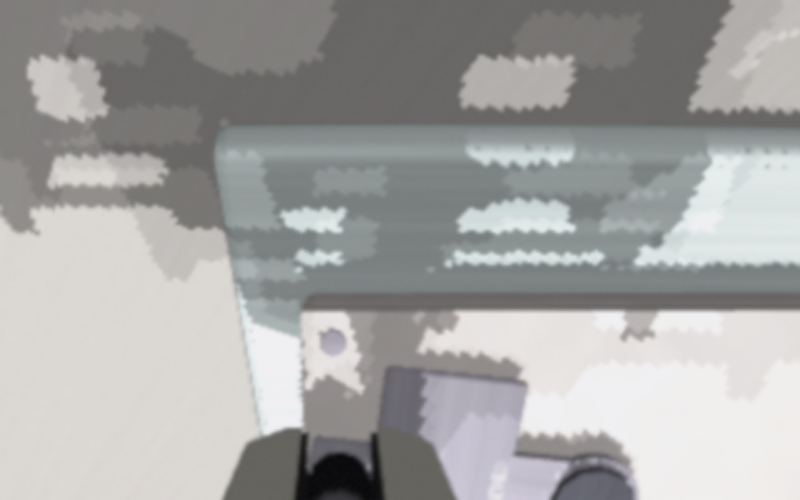

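```bash
python3 -m inch '[[[-2.5,0,1.5,0,0,0],[0,0,0,0,0,0]]]' 
python3 - <<'E'
from g import *
s,M=st();X=toG(s["tool_pos"])-panel(0,0,0); print("y,s,h",X[1],X@u,X@n)
print(M.T@s["force"],s["opening"])
E
python3 -m inch '[[[-2.5,0,1,0,0,0],[0,0,0,0,0,0]]]' 
python3 - <<'E'
from g import *
s,M=st();X=toG(s["tool_pos"])-panel(0,0,0); print("y,s,h",X[1],X@u,X@n)
d=cam("wrist"); crop(d,180,60,500,260,2.5,"w6c"); 
print(M.T@s["force"],s["opening"])
E
```

```text
t: 6.95
tool_pos: [0.4485, -0.0422, 0.0698]
orientation: [-1.69, 0.393, -1.281]
force: [-15.7, 2.1, 9.2]
opening: 0.0152
y,s,h -0.12463786530481635 0.03172002081924237 0.020309659220119756
[ -2.4879 -12.9177 -12.7387] 0.015218574801260388
t: 7.2
tool_pos: [0.448, -0.0406, 0.0686]
orientation: [-1.692, 0.393, -1.282]
force: [-17.1, -1.7, 12.3]
opening: 0.0151
y,s,h -0.12431867733100721 0.02964479965956066 0.020216209784145275
[  1.4179 -13.8879 -15.828 ] 0.01513706267979581
```

View pics/w6c.png

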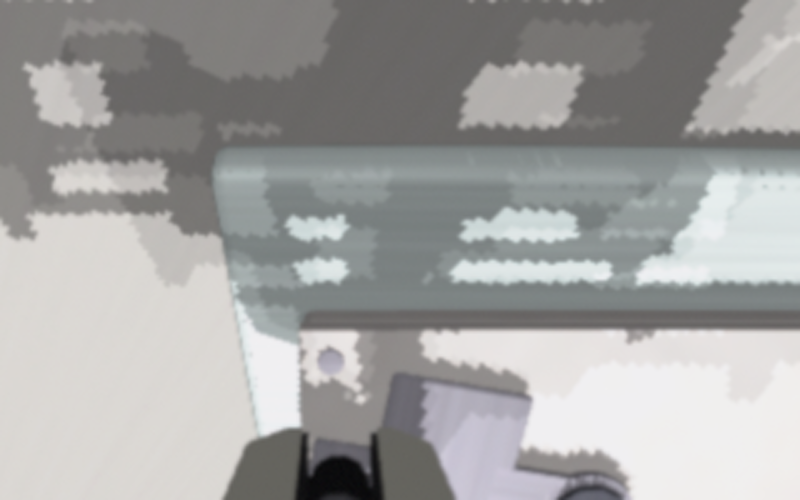

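```bash
python3 -m inch '[[[-1,-0.5,-2.2,0,0,0],[0,0,0,0,0,0]]]' 
python3 - <<'E'
from g import *
s,M=st();X=toG(s["tool_pos"])-panel(0,0,0); print("y,s,h",X[1],X@u,X@n)
print(M.T@s["force"],s["opening"])
E
python3 -m inch '[[[-3,0,0,0,0,0],[0,0,0,0,0,0]]]' 
python3 - <<'E'
from g import *
s,M=st();X=toG(s["tool_pos"])-panel(0,0,0); print("y,s,h",X[1],X@u,X@n)
d=cam("wrist"); crop(d,180,60,500,260,2.5,"w7c"); 
print(M.T@s["force"],s["opening"])
E
```

```text
t: 7.5
tool_pos: [0.4477, -0.0402, 0.069]
orientation: [-1.688, 0.389, -1.283]
force: [-0.4, -7.5, 0.6]
opening: 0.0152
y,s,h -0.12439210857434997 0.02952455593466398 0.02089596224794448
[ 5.5436  3.1814 -3.992 ] 0.015179917501906072
t: 7.75
tool_pos: [0.4465, -0.0379, 0.0673]
orientation: [-1.688, 0.389, -1.283]
force: [-2.4, -5.0, 2.6]
opening: 0.0125
y,s,h -0.1243783727211743 0.02640666310036551 0.02093379469819462
[ 4.0968 -0.2465 -4.5586] 0.012536647434130018
```

View pics/w7c.png

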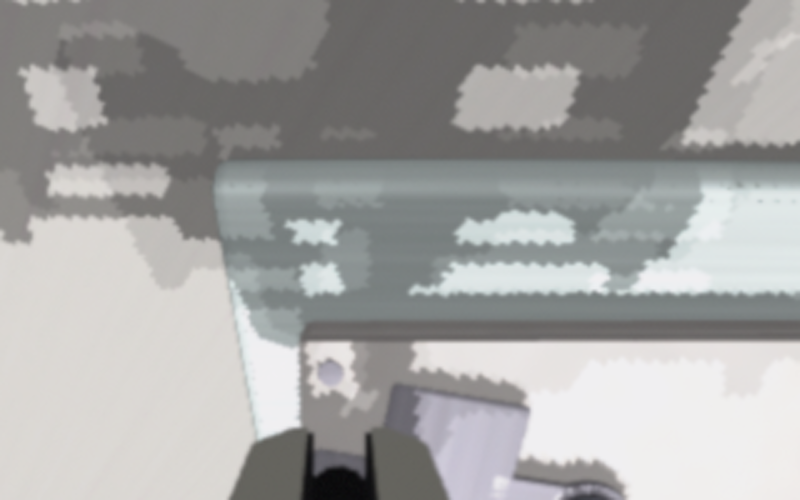

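```bash
python3 -m inch '[[[0,0,0,0,0,0],[0,0,0,0,0,0],[0,-20,0,0,0,0],[0,-30,0,0,0,0],[20,0,15,0,0,0],[30,0,25,0,0,0],[20,0,20,0,0,0],[0,0,0,0,0,0]]]' 40
python3 - <<'E'
from g import *
s,M=st();X=toG(s["tool_pos"])-panel(0,0,0); print("y,s,h",X[1],X@u,X@n)
d=cam("wrist","w8"); crop(d,180,50,540,290,2.2,"w8c"); 
print(M.T@s["force"],s["opening"])
E
```

```text
t: 8.8
tool_pos: [0.5159, -0.0328, 0.1504]
orientation: [-1.682, 0.387, -1.285]
force: [-0.1, 0.9, 0.2]
opening: 0.0399
y,s,h -0.06130825877160137 0.09817245283555304 0.07219820983338557
[-0.5741 -0.6148  0.3784] 0.039947968355485086
```

View pics/w8c.png

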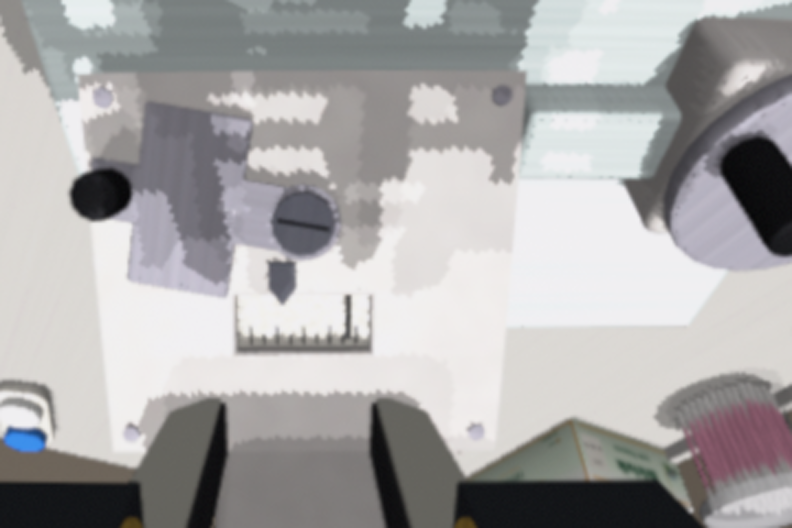

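```bash
cat > meas.py <<'E'
from g import *
import sys
def meas(d,tag,x0=240,y0=150,x1=400,y1=240):
    im=d["image"]; crop(d,x0,y0,x1,y1,5,tag)
def onp(d,uv,h=0):
    X=toG(onplane(d,[uv],Rg@n,toW(panel(0,0,h))))[0]; b=X-panel(0,0,h); return b[1]*1e3,b@u*1e3
if __name__=="__main__":
    d=dict(image=cv2.imread("pics/w8.png")); g=cv2.cvtColor(d["image"],cv2.COLOR_BGR2GRAY)
    meas(d,"w8m",280,160,360,220)
    print(g[166:214:2,285:352:1][:, :].shape)
    for r in range(166,212,2): print(r,*g[r,284:352])
E
python3 meas.py
```

```text
(24, 67)
166 145 170 209 233 239 240 239 238 233 228 226 226 226 226 226 226 225 224 223 220 212 212 218 218 211 192 169 164 164 163 157 148 144 147 150 158 161 162 168 177 190 207 222 232 237 238 239 239 239 238 233 221 193 182 181 181 181 181 180 180 180 181 182 184 189 210 231 238
168 161 178 215 230 238 240 240 239 238 233 228 227 227 226 226 224 212 178 168 171 148 140 150 165 184 176 146 138 154 178 191 204 206 209 215 220 221 224 231 234 236 238 239 239 239 239 239 239 239 237 230 205 187 182 181 181 180 181 190 200 198 198 216 230 233 235 238 239
170 143 181 226 237 239 239 240 238 234 229 226 227 226 226 226 225 220 189 125 92 90 89 90 90 90 90 90 90 96 121 181 229 237 238 239 238 238 239 239 239 239 239 239 239 239 239 239 239 239 238 237 233 225 206 188 183 183 193 220 234 237 236 238 239 239 239 239 239
172 150 199 234 239 240 240 239 237 229 226 227 227 227 226 226 225 222 196 131 95 92 94 93 93 92 93 95 99 106 126 177 226 237 239 239 239 239 239 239 239 239 239 239 239 239 239 239 239 239 239 239 238 239 237 233 226 215 222 235 239 239 239 239 239 239 239 239 239
174 17
[... 4493 characters left out ...]
 138 136 125 120 135 140 139 136 128 124 135 139 138 130 118 122 133 138 139 133 121 124 136 140 138 129 121 127 135 135 132 129 126 154 209 235 240
208 239 232 205 157 118 108 108 107 108 108 107 106 106 107 107 108 108 109 108 108 107 107 107 108 107 107 106 106 105 106 106 105 106 107 107 106 107 107 106 107 106 106 106 106 106 105 105 105 105 105 106 105 104 104 105 106 109 109 110 107 108 110 110 117 151 207 235 240
210 238 231 208 182 168 163 160 157 162 165 164 160 159 165 171 171 170 170 171 170 168 168 171 177 178 176 174 175 176 176 173 169 173 175 176 175 175 175 174 173 173 174 175 175 174 172 171 173 175 173 171 172 174 176 177 178 178 179 178 177 179 182 183 183 190 216 235 240
```

View pics/w8m.png

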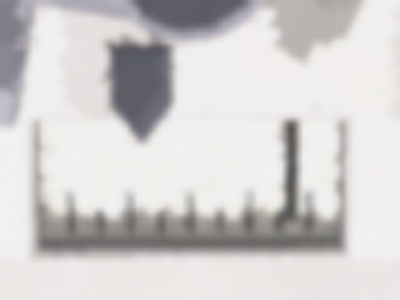

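```bash
python3 - <<'E'
from g import *
s,M=st(); print(toG(s["tool_pos"]),s["q"])
Rt=Rtool([0,0,-1],[-1,0,0]); d,r=delta(toW(np.array([-.060,.082,.190])),Rt); print("tool d",d,"rot",r,np.linalg.norm(r))
E
```

```text
[-0.0318 -0.0627  0.1491] [ 0.2364 -0.199   2.0805 -0.6442  1.1614 -0.0375]
tool d [  0.101  -49.5911 144.7068] rot [ 0.4765 -1.5186  0.4779] 1.6617984120288825
```

```bash
python3 -m inch '[[[0,-17,48,0,0,0],[0,-17,48,0,0,0],[0,-16,48,0,0,0],[0,0,0,0.0477,-0.1519,0.0478],[0,0,0,0.0477,-0.1519,0.0478],[0,0,0,0.0477,-0.1519,0.0478],[0,0,0,0.0477,-0.1519,0.0478],[0,0,0,0.0477,-0.1519,0.0478]]]' 40
python3 -m inch '[[[0,0,0,0.0477,-0.1519,0.0478],[0,0,0,0.0477,-0.1519,0.0478],[0,0,0,0.0477,-0.1519,0.0478],[0,0,0,0.0477,-0.1519,0.0478],[0,0,0,0.0477,-0.1519,0.0478],[0,0,0,0,0,0]]]' 40
python3 - <<'E'
from g import *
s,M=st(); print(toG(s["tool_pos"]),s["q"])
Rt=Rtool([0,0,-1],[-1,0,0]); d,r=delta(toW(np.array([-.060,.082,.080])),Rt); print("tool d",d,"rot",r,np.linalg.norm(r))
d=cam("wrist","w9")
print(proj(d,toW(np.array([[-.060,.082,.104],[-.045,.111,.069]]))))
E
```

```text
t: 9.85
tool_pos: [0.6241, 0.0631, 0.189]
orientation: [-1.716, -0.027, -0.425]
force: [0.1, -0.3, 0.2]
opening: 0.0402
t: 10.6
tool_pos: [0.6251, 0.0625, 0.1888]
orientation: [-1.533, -0.397, 0.401]
force: [0.9, 0.1, -0.0]
opening: 0.0401
[-0.0609  0.0805  0.1888] [ 0.018   0.2274  1.4486 -0.      1.4682 -2.062 ]
tool d [  1.7381 108.8121  -1.0806] rot [-0.0012 -0.0001 -0.0024] 0.0026588713584110597
[[314.3715 207.1721]
 [299.5284 223.2127]]
```

View pics/w9.png

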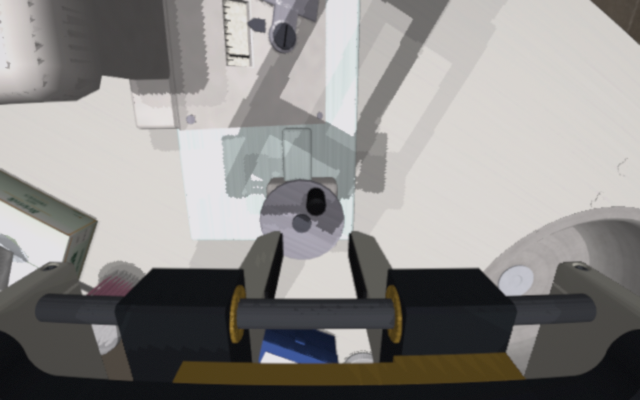

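```bash
python3 - <<'E'
from g import *
d=dict(image=cv2.imread("pics/w9.png")); crop(d,250,165,360,265,6,"w9c")
E
```

```text
(no output)
```

View pics/w9c.png

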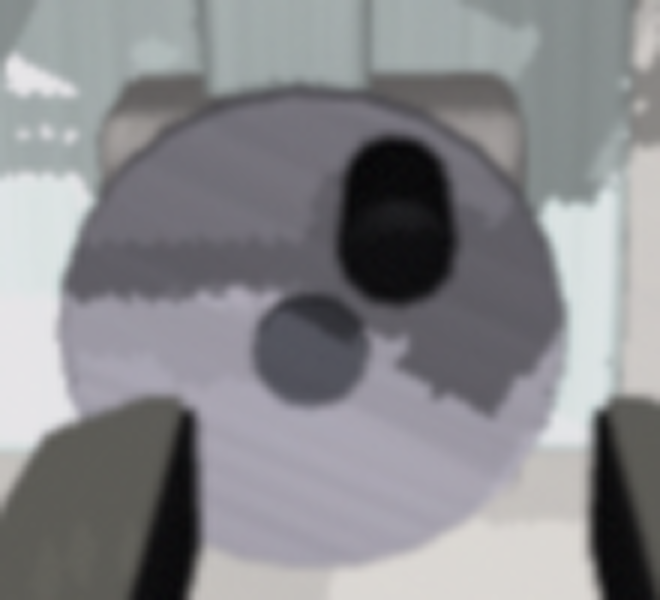

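```bash
python3 - <<'E'
from g import *
d=cam("wrist")
print(toG(onz(d,[(316.2,206.7)],.104)),toG(onz(d,[(302,223.3)],.069)), toG(onz(d,[(250+313/6,165+327/6)],.064)))
s,M=st(); print(toG(s["tool_pos"]))
E
```

```text
[[-0.0617  0.0818  0.104 ]] [[-0.0475  0.1113  0.069 ]] [[-0.0475  0.1092  0.064 ]]
[-0.0613  0.0806  0.1892]
```

```bash
python3 -m inch '[[[0.6,40,0.3,0,0,0],[0.6,40,0.2,0,0,0],[0,28,0,0,0,0],[0,0,0,0,0,0]]]' 40
python3 - <<'E'
from g import *
s,M=st(); print(toG(s["tool_pos"]),s["force"])
d=cam("wrist","w10"); print(toG(onz(d,[(0,0)],.1)))
E
```

```text
t: 11.2
tool_pos: [0.6235, 0.0639, 0.0791]
orientation: [-1.533, -0.395, 0.403]
force: [-0.8, 1.2, 1.2]
opening: 0.0399
[-0.063   0.0798  0.0791] [-0.8203  1.2299  1.2073]
[[ 0.077 -0.051  0.1  ]]
```

View pics/w10.png

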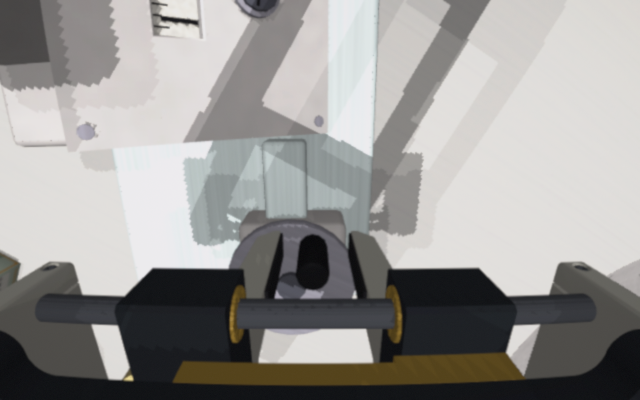

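```bash
python3 -m inch '[[[1.7,0,-0.8,0,0,0],[0,0,0,0,0,0],[0,0,0,0,0,0],[0,0,0,0,0,0]]]' 8 12
cat > arc.py <<'E'
from g import *
import sys
A=np.array([-.0473,.111])*1e3
phi=float(sys.argv[1]); N=int(sys.argv[2]); st_=float(sys.argv[3])
for i in range(N):
    a=phi-i*st_; b=a-st_; dx=33*(np.cos(b)-np.cos(a)); dy=33*(np.sin(b)-np.sin(a))
    print("[%.1f,0,%.1f,0,0,0],"%(dy,-dx),end="")
print("\n end phi",phi-N*st_)
E
cat > stt.py <<'E'
from g import *
s,M=st(); X=toG(s["tool_pos"])*1e3; A=np.array([-47.3,111]); v=X[:2]-A
print("t",s["t"],"G",X,"phi",np.arctan2(v[1],v[0]),"r",np.linalg.norm(v),"F tool",M.T@s["force"],"op",s["opening"])
E
python3 stt.py; python3 arc.py -2.02 16 0.3927
```

```text
t: 11.75
tool_pos: [0.6293, 0.0637, 0.0836]
orientation: [-1.534, -0.402, 0.399]
force: [-0.9, 0.7, 6.3]
opening: 0.0176
t 11.75 G [-59.9187  84.8264  83.5702] phi -2.020035967426427 r 29.056660954516822 F tool [-0.4324 -6.3427  1.0592] op 0.01756232751872597
[7.7,0,10.3,0,0,0],[11.1,0,6.5,0,0,0],[12.8,0,1.8,0,0,0],[12.5,0,-3.2,0,0,0],[10.3,0,-7.7,0,0,0],[6.5,0,-11.1,0,0,0],[1.8,0,-12.8,0,0,0],[-3.2,0,-12.5,0,0,0],[-7.7,0,-10.3,0,0,0],[-11.1,0,-6.5,0,0,0],[-12.8,0,-1.8,0,0,0],[-12.5,0,3.2,0,0,0],[-10.3,0,7.7,0,0,0],[-6.5,0,11.1,0,0,0],[-1.8,0,12.8,0,0,0],[3.2,0,12.5,0,0,0],
 end phi -8.3032
```

```bash
python3 - <<'E'
from g import *
d=cam("wrist"); crop(d,200,180,440,340,3,"w11c")
E
python3 stt.py
```

```text
t 11.8 G [-59.9251  84.8234  83.5736] phi -2.0201868380040793 r 29.06213300888194 F tool [-0.9723 -6.9313  1.7359] op 0.01762072257975825
```

View pics/w11c.png

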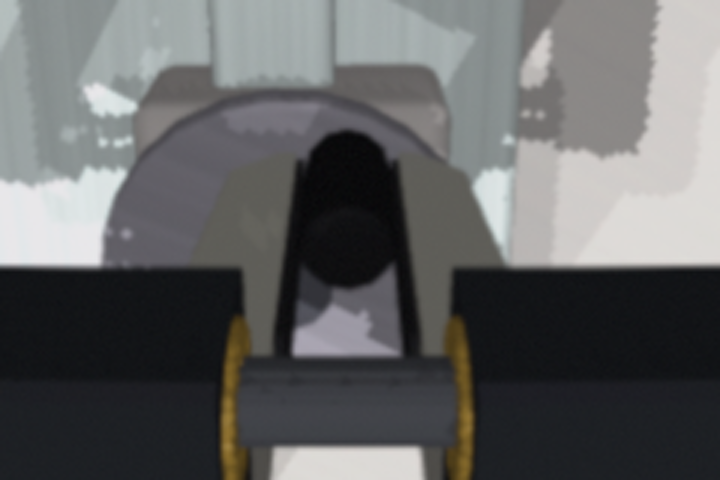

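```bash
python3 -m inch '[[[0,0,0,0,0,0],[-2.5,1,0.8,0,0,0],[0,0,0,0,0,0],[0,0,0,0,0,0]]]' 30 12
python3 stt.py
python3 -m inch '[[[0,0,0,0,0,0],[0,0,0,0,0,0],[0,0,0,0,0,0]]]' 8 12
python3 stt.py
```

```text
t: 12.3
tool_pos: [0.6257, 0.0629, 0.0809]
orientation: [-1.533, -0.399, 0.401]
force: [0.0, 1.2, 0.1]
opening: 0.0301
t 12.3 G [-61.0613  81.2493  80.9103] phi -2.0040397454146675 r 32.77923354361778 F tool [ 0.5943 -0.1334  0.9859] op 0.030057562154017146
t: 12.68
tool_pos: [0.626, 0.063, 0.0811]
orientation: [-1.534, -0.4, 0.4]
force: [0.4, -0.5, -0.5]
opening: 0.0176
t 12.675 G [-60.9443  81.5353  81.1415] phi -2.004467167503444 r 32.470570136406096 F tool [ 0.1113  0.518  -0.6174] op 0.017644843140903643
```

```bash
python3 -m inch '[[[7.7,0,10.3,0,0,0],[11.1,0,6.5,0,0,0],[12.8,0,1.8,0,0,0],[12.5,0,-3.2,0,0,0],[0,0,0,0,0,0]]]'
python3 stt.py
python3 - <<'E'
from g import *
d=cam("wrist","w12")
E
```

```text
t: 13.3
tool_pos: [0.6582, 0.0983, 0.0811]
orientation: [-1.534, -0.401, 0.4]
force: [2.2, -2.9, 0.7]
opening: 0.0175
t 13.3 G [-76.0858 126.932   81.1219] phi 2.6360921221627285 r 32.90061302465438 F tool [ 0.5286 -0.6861 -3.5904] op 0.017549234565361848
```

View pics/w12.png

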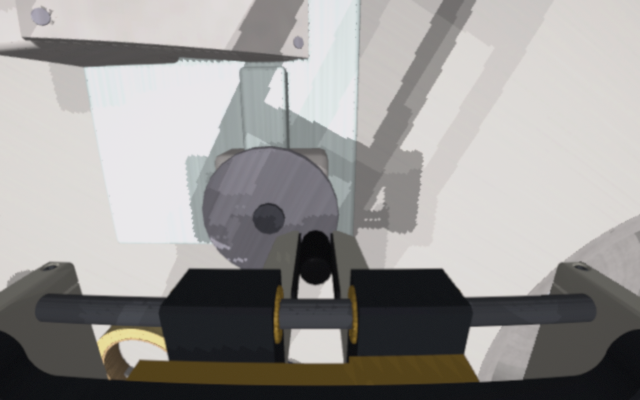

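```bash
python3 -m inch '[[[10.3,0,-7.7,0,0,0],[6.5,0,-11.1,0,0,0],[1.8,0,-12.8,0,0,0],[-3.2,0,-12.5,0,0,0],[-7.7,0,-10.3,0,0,0],[-11.1,0,-6.5,0,0,0],[-12.8,0,-1.8,0,0,0],[-12.5,0,3.2,0,0,0]]]'
python3 stt.py
```

```text
t: 14.35
tool_pos: [0.6603, 0.032, 0.0811]
orientation: [-1.533, -0.4, 0.399]
force: [1.1, 9.5, 0.0]
opening: 0.0178
t 14.35 G [-17.1515  96.4038  81.0875] phi -0.4508815015012022 r 33.49601181886508 F tool [ 5.6422 -0.009   7.7739] op 0.017806026719903348
```

```bash
python3 -m inch '[[[-10.3,0,7.7,0,0,0],[-6.5,0,11.1,0,0,0],[-1.8,0,12.8,0,0,0],[3.2,0,12.5,0,0,0],[7.7,0,10.3,0,0,0],[11.1,0,6.5,0,0,0],[12.8,0,1.8,0,0,0],[12.5,0,-3.2,0,0,0]]]'
python3 stt.py
python3 -m inch '[[[10.3,0,-7.7,0,0,0],[6.5,0,-11.1,0,0,0],[1.8,0,-12.8,0,0,0],[0,0,0,0,0,0]]]'
python3 stt.py
```

```text
t: 15.35
tool_pos: [0.6574, 0.0984, 0.0811]
orientation: [-1.534, -0.4, 0.401]
force: [-0.9, -7.7, 2.3]
opening: 0.0175
t 15.35 G [-76.5418 126.2669  81.1398] phi 2.6604288726654195 r 32.987269169721614 F tool [-4.5561 -2.3395 -6.3129] op 0.01747420391750635
t: 15.85
tool_pos: [0.6892, 0.0784, 0.0811]
orientation: [-1.534, -0.399, 0.4]
force: [-1.9, -2.3, 3.0]
opening: 0.0177
t 15.85 G [-43.5928 144.2615  81.1425] phi 1.4597970358780827 r 33.46749383133866 F tool [-2.821  -2.99   -1.0663] op 0.017693597976774313
```

```bash
python3 -m inch '[[[0,0,0,0,0,0],[0,0,0,0,0,0],[0,-30,0,0,0,0],[0,-50,0,0,0,0],[0,-30,0,-0.0477,0.1519,-0.0478],[0,0,0,-0.0477,0.1519,-0.0478],[0,0,0,-0.0477,0.1519,-0.0478],[0,0,0,-0.0477,0.1519,-0.0478]]]' 40
python3 -m inch '[[[0,0,0,-0.0477,0.1519,-0.0478],[0,0,0,-0.0477,0.1519,-0.0478],[0,0,0,-0.0477,0.1519,-0.0478],[0,0,0,-0.0477,0.1519,-0.0478],[0,0,0,-0.0477,0.1519,-0.0478],[0,0,0,-0.0477,0.1519,-0.0478],[0,0,0,0,0,0]]]'
python3 - <<'E'
from g import *
print(*delta(toW(panel(-.0685,.106,.045)),Rtool(-n,yv)))
E
```

```text
t: 16.85
tool_pos: [0.6884, 0.0799, 0.1915]
orientation: [-1.696, -0.102, -0.27]
force: [-0.8, -0.4, -0.5]
opening: 0.0403
t: 17.73
tool_pos: [0.6881, 0.081, 0.1899]
orientation: [-1.686, 0.386, -1.279]
force: [0.3, 0.3, -0.6]
opening: 0.0403
[  -2.7115   68.1561 -213.1436] [-0.0008  0.0033 -0.0023]
```

```bash
python3 -m inch '[[[-1,0,-53,0,0,0],[-1,0,-53,0,0,0],[-1,0,-53,0,0,0],[0,0,-54,0,0,0],[0,34,0,0,0,0],[0,34,0,0,0,0],[0,0,0,0,0,0],[0,0,0,0,0,0]]]'
python3 - <<'E'
from g import *
d=cam("wrist","w13"); crop(d,260,140,370,230,7,"w13c"); np.save("w13.npy",np.r_[d["rvec"],d["tvec"]])
m=cv2.Rodrigues(d["rvec"])[0]; print("cam G",toG(-m.T@d["tvec"]))
g=cv2.cvtColor(d["image"],cv2.COLOR_BGR2GRAY)
for P in [panel(-.0685,.0665,0),panel(-.06,.079,0)]: print(proj(d,toW(P)))
E
python3 stt.py
```

```text
t: 18.73
tool_pos: [0.5206, -0.0559, 0.1344]
orientation: [-1.684, 0.386, -1.282]
force: [0.2, -0.5, 0.4]
opening: 0.0402
cam G [-0.1653 -0.0692  0.2172]
[[315.7088 166.6553]]
[[327.672  184.0372]]
t 18.775 G [ -8.521  -67.9102 134.8335] phi -1.3573471464023532 r 183.0646448587283 F tool [-0.0867  0.8829  0.7758] op 0.039916104330921215
```

View pics/w13c.png

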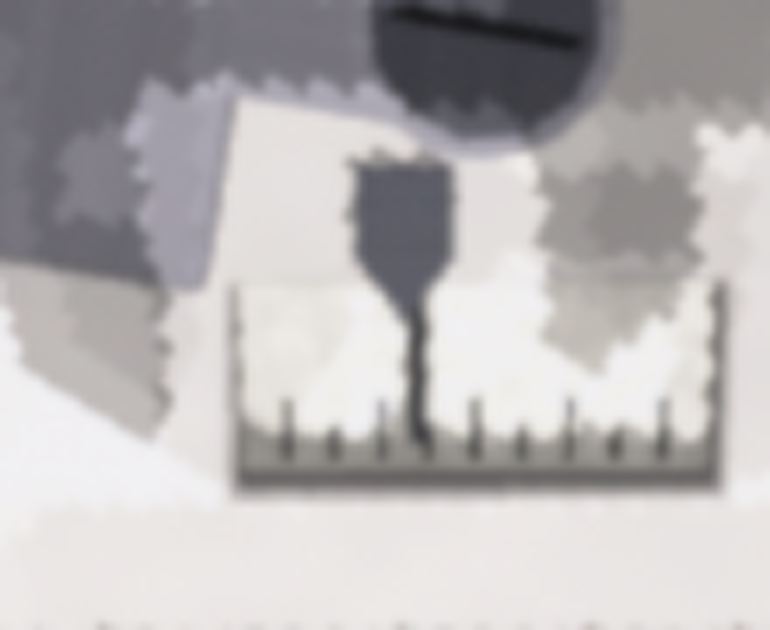

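View pics/w13.png

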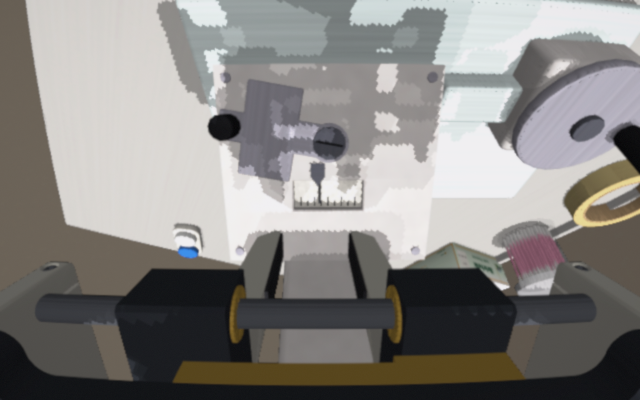

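```bash
python3 - <<'E'
import cv2,numpy as np
g=cv2.cvtColor(cv2.imread("pics/w13.png"),cv2.COLOR_BGR2GRAY).astype(float)
def edges(r,x0,x1,th):
    row=g[r,x0:x1]; i=np.where(row<th)[0]; a,b=i[0],i[-1]
    L=a-1+(row[a-1]-th)/(row[a-1]-row[a]); Rr=b+(th-row[b])/(row[b+1]-row[b]); return x0+L,x0+Rr,x0+(L+Rr)/2
for r in range(164,181): print(r,[round(v,2) for v in edges(r,306,328,165)])
for r in range(182,203,2):
    row=255-g[r,312:327]; w=np.clip(row-40,0,None); print(r,"cen",(w*np.arange(312,327)).sum()/w.sum(), [round(v,2) for v in edges(r,312,327,165)])
for r in (186,190,194): print(r,g[r,288:300].astype(int),g[r,356:368].astype(int))
E
```

```text
164 [np.float64(310.06), np.float64(324.33), np.float64(317.19)]
165 [np.float64(310.18), np.float64(324.44), np.float64(317.31)]
166 [np.float64(310.18), np.float64(324.45), np.float64(317.31)]
167 [np.float64(310.06), np.float64(324.56), np.float64(317.31)]
168 [np.float64(309.78), np.float64(324.67), np.float64(317.23)]
169 [np.float64(309.55), np.float64(324.51), np.float64(317.03)]
170 [np.float64(309.24), np.float64(324.43), np.float64(316.84)]
171 [np.float64(309.49), np.float64(324.4), np.float64(316.94)]
172 [np.float64(310.08), np.float64(324.4), np.float64(317.24)]
173 [np.float64(310.18), np.float64(324.42), np.float64(317.3)]
174 [np.float64(310.08), np.float64(324.42), np.float64(317.25)]
175 [np.float64(309.96), np.float64(324.42), np.float64(317.19)]
176 [np.float64(310.15), np.float64(324.34), np.float64(317.25)]
177 [np.float64(310.54), np.float64(323.89), np.float64(317.21)]
178 [np.float64(311.32), np.float64(323.17), np.float64(317.24)]
179 [np.float64(311.88), np.float64(322.53), np.float64(317.21)]
180 [np.float64(312.91), np.float64(321.57), np.float64(317.24)
[... 567 characters left out ...]
 np.float64(320.67), np.float64(319.18)]
196 cen 319.0366972477064 [np.float64(317.54), np.float64(320.5), np.float64(319.02)]
198 cen 318.29638554216865 [np.float64(317.14), np.float64(320.46), np.float64(318.8)]
200 cen 318.28084415584414 [np.float64(316.52), np.float64(321.26), np.float64(318.89)]
202 cen 318.76798561151077 [np.float64(312.63), np.float64(323.0), np.float64(317.82)]
186 [221 225 225 220 194 167 187 221 227 227 228 230] [229 231 231 231 228 204 146 151 192 216 223 225]
190 [224 226 225 220 199 183 201 224 229 229 229 231] [237 232 228 226 216 175 134 160 201 220 223 223]
194 [227 227 226 220 195 168 178 217 226 227 227 227] [224 222 223 222 207 161 135 168 202 221 223 224]
```

```bash
python3 -m inch '[[[0,-34,0,0,0,0],[0,-34,0,0,0,0],[1,0,54,0,0,0],[1,0,53,0,0,0],[1,0,53,0,0,0],[0,0,53,0,0,0],[0,0,0,0.0477,-0.1519,0.0478],[0,0,0,0.0477,-0.1519,0.0478]]]'
python3 -m inch '[[[0,0,0,0.0477,-0.1519,0.0478],[0,0,0,0.0477,-0.1519,0.0478],[0,0,0,0.0477,-0.1519,0.0478],[0,0,0,0.0477,-0.1519,0.0478],[0,0,0,0.0477,-0.1519,0.0478],[0,0,0,0.0477,-0.1519,0.0478],[0,0,0,0.0477,-0.1519,0.0478],[0,0,0,0.0477,-0.1519,0.0478]]]'
python3 -m inch '[[[0,0,0,0,0,0]]]'
python3 stt.py
python3 - <<'E'
from g import *
print(*delta(toW(np.array([-.0438,.1440,.081])),Rtool([0,0,-1],[-1,0,0])))
d=cam("wrist","w14")
print(proj(d,toW(np.array([-.0438,.1440,.104]))))
E
```

```text
t: 19.77
tool_pos: [0.6891, 0.0816, 0.1901]
orientation: [-1.727, 0.214, -0.933]
force: [-0.6, 0.2, 0.2]
opening: 0.0399
t: 20.78
tool_pos: [0.689, 0.0804, 0.1929]
orientation: [-1.531, -0.406, 0.406]
force: [-0.2, 0.7, 0.3]
opening: 0.0403
t: 20.9
tool_pos: [0.6896, 0.0798, 0.1918]
orientation: [-1.534, -0.401, 0.4]
force: [0.7, -0.2, 0.2]
opening: 0.0397
t 20.9 G [-44.6243 145.2604 191.7877] phi 1.492855765860259 r 34.36471335442774 F tool [ 0.4884 -0.1602 -0.5486] op 0.039650760896343965
[ -1.3549 110.7869  -0.7824] [0.0004 0.0014 0.0008]
[[314.6713 202.7714]]
```

View pics/w14.png

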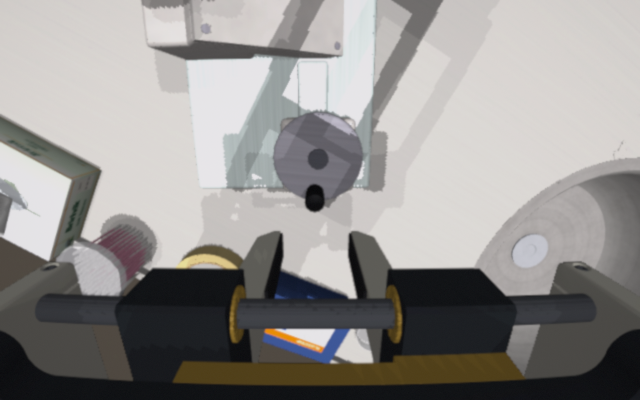

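```bash
python3 -m inch '[[[-0.7,40,-0.4,0,0,0],[-0.6,45,-0.4,0,0,0],[0,25,0,0,0,0],[0,0,0,0,0,0],[0,0,0,0,0,0]]]' 40
python3 stt.py
python3 -m inch '[[[0,0,0,0,0,0],[0,0,0,0,0,0],[0,0,0,0,0,0],[0,0,0,0,0,0]]]' 8 12
python3 stt.py; python3 arc.py 1.46 2 0.257
```

```text
t: 21.58
tool_pos: [0.6886, 0.0787, 0.0832]
orientation: [-1.534, -0.402, 0.398]
force: [0.6, -0.2, 0.4]
opening: 0.0403
t 21.575 G [-44.1481 143.9373  83.1924] phi 1.475392523631274 r 33.08779908401685 F tool [ 0.3741 -0.4272 -0.4707] op 0.040263095122700134
t: 22.08
tool_pos: [0.6883, 0.0782, 0.0821]
orientation: [-1.534, -0.401, 0.399]
force: [-0.3, 0.7, 4.3]
opening: 0.0176
t 22.075 G [-43.8225 143.405   82.089 ] phi 1.4638924821032777 r 32.59105388357692 F tool [ 0.0587 -4.3054  0.7828] op 0.01758753026925106
[-2.0,0,-8.2,0,0,0],[-4.0,0,-7.4,0,0,0],
 end phi 0.946
```

```bash
python3 -m inch '[[[-2,0,-8.2,0,0,0],[-4,0,-7.4,0,0,0],[0,0,0,0,0,0],[0,0,0,0,0,0]]]'
python3 stt.py
```

```text
t: 22.58
tool_pos: [0.6909, 0.0605, 0.0821]
orientation: [-1.535, -0.4, 0.399]
force: [-0.3, -1.3, 7.1]
opening: 0.0176
t 22.575 G [-27.1383 137.034   82.0904] phi 0.911837969174534 r 32.92812003741905 F tool [-0.8953 -7.0989 -0.9635] op 0.017574019216853455
```

```bash
python3 -m inch '[[[0,0,0,0,0,0],[0,0,0,0,0,0],[0,-30,0,0,0,0],[0,-50,0,0,0,0],[0,-30,0,-0.0477,0.1519,-0.0478],[0,0,0,-0.0477,0.1519,-0.0478],[0,0,0,-0.0477,0.1519,-0.0478],[0,0,0,-0.0477,0.1519,-0.0478]]]' 40
python3 -m inch '[[[0,0,0,-0.0477,0.1519,-0.0478],[0,0,0,-0.0477,0.1519,-0.0478],[0,0,0,-0.0477,0.1519,-0.0478],[0,0,0,-0.0477,0.1519,-0.0478],[0,0,0,-0.0477,0.1519,-0.0478],[0,0,0,-0.0477,0.1519,-0.0478],[0,0,0,0,0,0]]]'
python3 - <<'E'
from g import *
print(*delta(toW(panel(-.0685,.106,.045)),Rtool(-n,yv)))
E
```

```text
t: 23.58
tool_pos: [0.6898, 0.0614, 0.1908]
orientation: [-1.697, -0.1, -0.269]
force: [-0.4, -0.5, -0.6]
opening: 0.04
t: 24.45
tool_pos: [0.6896, 0.0626, 0.1893]
orientation: [-1.688, 0.387, -1.279]
force: [0.1, 0.5, 0.2]
opening: 0.0398
[ -16.1951   58.3703 -205.2711] [ 0.0007  0.0036 -0.0023]
```

```bash
python3 -m inch '[[[-8,0,-50,0,0,0],[-8,0,-52,0,0,0],[0,0,-52,0,0,0],[0,0,-51,0,0,0],[0,29,0,0,0,0],[0,29,0,0,0,0],[0,0,0,0,0,0],[0,0,0,0,0,0]]]'
cat > fin.py <<'E'
from g import *
import sys
tag=sys.argv[1]
d=cam("wrist",tag); crop(d,260,140,370,230,7,tag+"c")
m=cv2.Rodrigues(d["rvec"])[0]; print("cam G",toG(-m.T@d["tvec"]))
g=cv2.cvtColor(d["image"],cv2.COLOR_BGR2GRAY).astype(float)
def edges(r,x0,x1,th):
    row=g[r,x0:x1]; i=np.where(row<th)[0]; a,b=i[0],i[-1]
    L=a-1+(row[a-1]-th)/(row[a-1]-row[a]); Rr=b+(th-row[b])/(row[b+1]-row[b]); return x0+L,x0+Rr,x0+(L+Rr)/2
for r in range(164,202,2):
    try: print(r,np.round(edges(r,306,328,165),2))
    except Exception as e: print(r,e)
E
python3 fin.py w15
```

```text
t: 25.45
tool_pos: [0.5212, -0.0558, 0.135]
orientation: [-1.685, 0.387, -1.282]
force: [-0.0, 1.0, 0.9]
opening: 0.0401
cam G [-0.1652 -0.0687  0.2177]
164 [309.35 323.73 316.54]
166 [309.46 323.78 316.62]
168 [309.32 323.96 316.64]
170 [308.91 323.7  316.3 ]
172 [309.47 323.69 316.58]
174 [309.33 323.69 316.51]
176 [309.69 323.34 316.51]
178 [310.79 322.12 316.45]
180 [312.74 320.43 316.59]
182 [314.36 318.75 316.55]
184 [315.33 318.02 316.67]
186 [314.9  317.78 316.34]
188 [314.9  317.68 316.29]
190 [315.21 317.8  316.51]
192 [315.15 317.84 316.49]
194 [314.95 317.81 316.38]
196 [314.86 317.9  316.38]
198 [314.5  318.07 316.28]
200 index 22 is out of bounds for axis 0 with size 22
```

View pics/w15c.png

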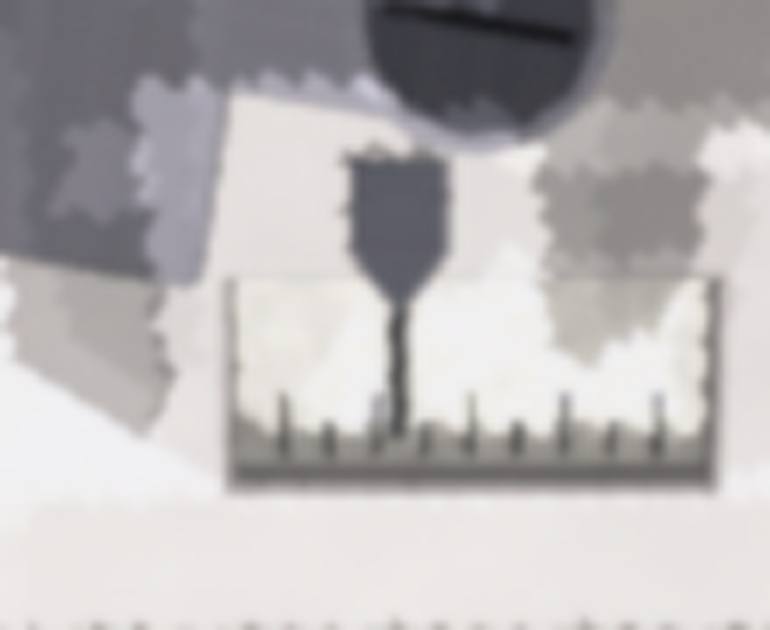

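View pics/w15.png

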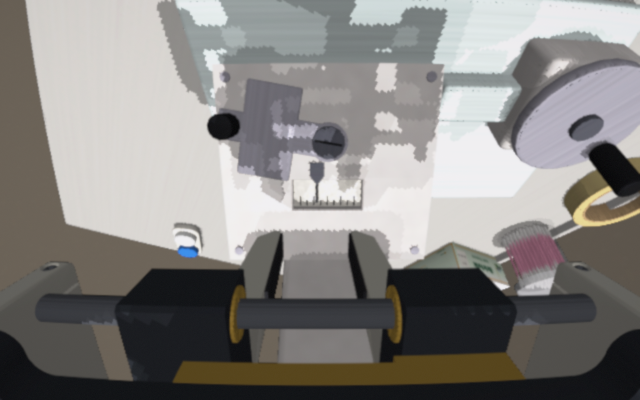

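```bash
python3 - <<'E'
from g import *
d=cam("wrist"); crop(d,195,60,365,200,4.5,"w16c"); cam("top","top1"); sc=cam("scene"); crop(sc,250,145,430,310,4,"scene1c")
E
```

```text
(no output)
```

View pics/w16c.png

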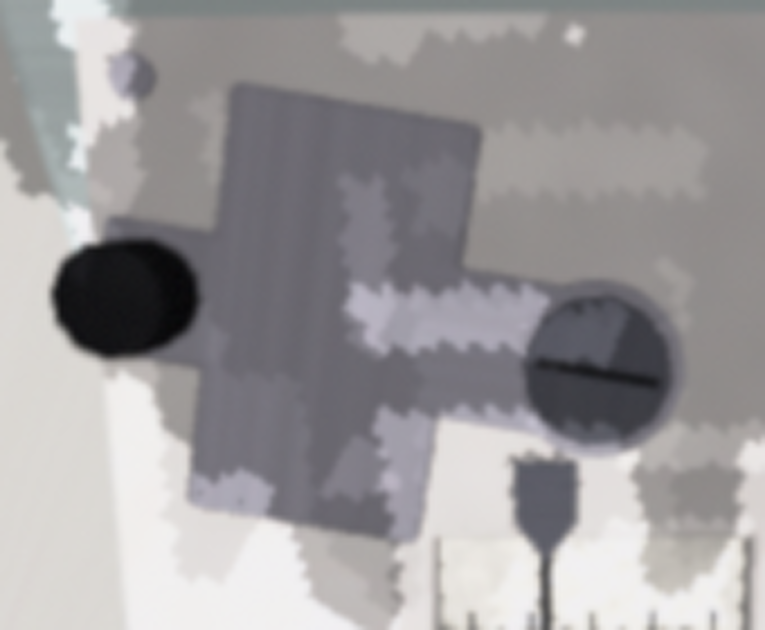

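View pics/scene1c.png

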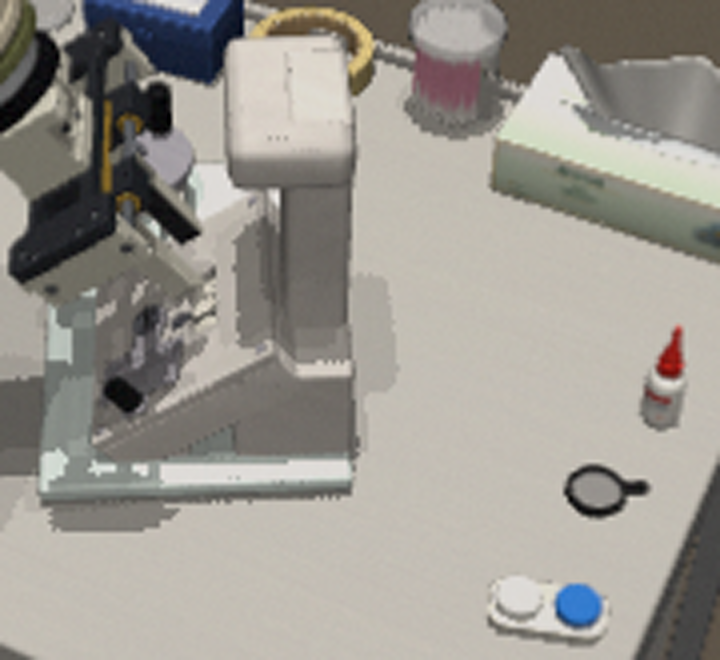

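```bash
python3 - <<'E'
from g import *
d=cam("wrist")
def onp(c,h):
    uv=(np.array(c)+.5)/4.5-.5+[195,60]
    X=toG(onplane(d,[uv],Rg@n,toW(panel(0,0,h))))[0]; b=X-panel(0,0,h); return np.array([b[1],b@u])*1e3
for a,b in [((233,83),(482,128)),((190,505),(412,542)),((482,128),(412,542)),((233,83),(190,505))]:
    v=onp(a,.0065)-onp(b,.0065); print(v,np.arctan2(v[1],v[0]))
P=onp((601,369),.010); k=onp((125,298),.018); print(P,k,k-P,"theta",np.arctan2(-(k-P)[0],(k-P)[1]))
E
```

```text
[-34.7396  -6.1804] -2.9655297326526657
[-33.5802  -5.817 ] -2.9700680000904174
[ 11.3783 -59.8547] -1.3829392366550533
[ 10.2189 -60.2181] -1.4026993858731844
[-59.2081  48.5002] [-124.9507   37.7496] [-65.7426 -10.7506] theta 1.7328871209124324
```

```bash
python3 -m inch '[[[0,-30,0,0,0,0],[0,-30,0,0,0,0],[0,0,0,0,0,0],[0,0,0,0,0,0]]]'
python3 -c "
from plant import robot; print(robot.close_job())"
```

```text
t: 26.2
tool_pos: [0.5043, -0.0258, 0.1829]
orientation: [-1.685, 0.387, -1.282]
force: [-0.3, -1.0, 0.1]
opening: 0.0401
the job is handed in; nothing more can be done
None
```

The cover is swung fully open, the pointer is in line with the index arrow, and I handed the job in at t ≈ 26 s.

- **Cover:** I gripped the knob and swung it until the pads slipped on it at the stop. The last wrist view gives a cover angle of about 1.75 rad from the blade edges and 1.73 rad from the knob and pivot. The reading window is completely clear.
- **Pointer:** Only after that did I wind the crank, about 1.5 turns, let go and look. The pointer was still about 1.3 mm to the left, so I gripped again and turned about 0.55 rad more. In the last view, with the camera square to the index, the pointer was at column 316.4 and the index at 316.55, about 0.1 mm apart.
- **Rest of the scene:** The lens case, trial lens and dropper bottle were not approached and stand where they were. The gripper is open, about 10 cm off the panel, and touches nothing.

Two things went less smoothly:
- Near the stop I commanded the knob slightly off its arc, which gave a wrist force of about 21 N until I eased it.
- My first grip on the crank was about 3 mm off centre, so I released and gripped again before winding.

No check at the end failed or disagreed.

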